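# Stand the kit cases in the organizer, heavy end down

### The arm

A 6-joint arm with a two-finger parallel gripper is mounted at the origin on the work surface. World frame = base frame: x ahead of the robot, y to its left, z up, the work surface at z = 0. Lengths are in m, angles in degrees, forces in N, time in s.
With the tool pointing down it reaches from about 0.25 to 0.725 m from the base axis. Payload 9.7 kg.
Tool frame: the origin (TCP) lies midway between the tips of the shut fingers; the grasp point (between the pads) lies 19 mm behind it (grip_point_offset is the distance from the TCP to the grasp point, in m); y points along the fingers, z is the direction in which the jaws open and shut, and the axes are right-handed (so a half turn about y gives the same grasp; the last joint's range is limited). The gripper opens to 85 mm and grips with 20 to 120 N. Pads are 22 mm wide; open, the fingers measure 114 mm over their backs; the gripper's body (76 mm by 85 mm) begins 54 mm behind the grasp point. The pads swing forward as they close: fully open they stand 13 mm farther back than shut.
Start: joints at [74.771, 4.979, 10.078, 95.1, 0, 90], TCP at [0.144, 0.531, 0.231] pointing down, gripper open.
Joint ranges: [-179.16, 179.16], [-48.56, 103.87], [-65.8, 70.77], [-126.05, 130.52], [-82.76, 87.17], [-180, 180]. Speed limits (degrees/s): [127.2, 127.2, 147.25, 180, 180, 180].

### API

Orientations are given as [roll, pitch, yaw] about the fixed x, y, z axes, in that order (R = Rz(yaw) Ry(pitch) Rx(roll)).
In Python, from workcell import get_obs, camera, job_done, grip_point_offset gives the robot as it stands.
- The arm moves only by the tool move_arm, never from a script. Its argument "deltas" is a list that holds one entry, the list of rows, each a list of 4 numbers: the shift along the tool's x, y, z in m, then the turn about the tool's y in degrees. A call has 1 to 5 rows; each row is the pose to reach, as a shift and turn from the pose commanded when the call began, along the tool's axes at that moment; what a row does not reach only later rows make up. A row lasts 1/10 s, in which the tool goes at most 50 mm and 8.59 degrees, less where a joint would pass 70% of its speed; a pose out of reach is approached as far as the arm can. A call with a gripper value outside its range is refused whole. "claw" is the finger opening in m, from 0 to 0.0854, set as the call begins (left out, the last holds). The fingers move at their own pace and stop on an object; "newtons" is the grip in N (left out, the last holds). Time passes only in rows, so rows that repeat a pose let the fingers close. It gives the time, the measured TCP pose, the force and the opening at its end, in the units of the state.
- get_obs(): the state, without advancing time (a new reading comes with each control period).
- camera(name): name is "scene" or "top" or "wrist"; returns a dict with "color" (400x640x3 uint8, blue, green, red), "range_z" (400x640 float32, m along the optical axis (not along the pixel's ray), 0 where there is no reading), "fx", "fy", "cx", "cy" (pixels), "T" (4x4, takes a point from camera to world coordinates). Camera axes: x right, y down, z forward; pixel columns grow to the right and rows downward; lengths in m; the calibration is good to about 2 mm. A picture is of the moment at which its call begins.
- job_done(): hands the job in, once; it reports no verdict.
The state is a dict: "time": time; "q": joint angles; "qd": joint speeds; "joint_efforts": joint torques, N m; "ee_pos": TCP position; "tcp_rot": TCP orientation; "wrist_force": force on the tool from outside, world axes, zero at the start; "torque": the same for the moment, N m; "opening": finger opening in m.
Only numpy, scipy, OpenCV 4.12 (cv2) and the standard library are available. Lean on these libraries where they do the work, as an engineer would, in place of code of your own. Each camera call takes 0.05 s, during which the arm holds its last target. There are 200 camera calls.

### The job

Two black kit cases lie on the shelf, and each has one end packed much heavier than the other, which does not show from outside. Lift each one to judge by its tilt which end is heavy, then stand both cases upright in the two empty square cells of the grey organizer, one in each, heavy end down so that they cannot topple. Set them down gently and let go, do not knock the organizer, and leave the scraper, punch and dish of caps where they lie.

Things in the scene. Friction and masses are not known exactly. Their poses are not given: they have to be found in the camera images.
- case_a: closed black plastic kit case, a bar 210 long x 44 wide x 36 high (mm), smooth flat sides, alike at both ends, ribbed at mid-length, lying flat. Origin at its centre, x along its length, y across its width, z up. 0.52 to 0.59 kg in all: one half holds 0.37 to 0.44 kg of steel centred 70 mm from the origin, the other 0.03 kg. Which half is drawn anew each time, unseen, not tied to the axes.
- case_b: second case, like case_a; its heavy end is drawn separately. Lies beside case_a, within 0.12 rad of parallel, 108 to 130 mm away across the cases, on the side away from the robot. Gripped across the middle and lifted, a case pulls down at the heavy end (moment about 0.25 N m): the smooth sides slip in a light grip (about 20 N), so that end dips 0.1 rad or more; gripped firmly (80 N) it stays put.
- organizer: grey plastic organizer, fixed: a row of compartments, 368 long x 84 deep (mm). Origin at shelf level under the wall between its two empty square cells; x roughly away from the robot, y along the row towards the cartridges, z up. Round the cells the walls are 8 thick, 45 high. The row ends at y = -80 and y = 288.
- cartridges (a point): point on the shelf under the middle one of three closed caulk cartridges that stand in the organizer's row, at organizer y = 192 mm; the others are 62 mm to either side along y. Each is 49 mm in diameter, top 243 mm above the shelf; the walls round them are 110 mm high and begin at organizer y = 94 mm. Axes as the organizer's.
- cell_1 (a point): centre of the floor (6 mm above the shelf) of the outer empty cell, at organizer y = -38 mm; the cell is 68 x 68 mm inside, open at the top, so a standing case fits at any turn about the vertical. Axes as the organizer's.
- cell_2 (a point): centre of the floor of the inner empty cell, next to the cartridges, at organizer y = +38 mm; 68 x 68 mm inside. Axes as the organizer's.
- scraper: plastic putty scraper with a red handle, lying flat, about 186 x 62 x 16 mm; bystander. Origin on the shelf under the handle, x towards the blade (blade edge 149 mm from the origin, handle end at -38 mm).
- punch: stainless steel cartridge punch lying flat: rod 7 mm in diameter with a T handle 80 mm wide and 13 mm thick at its -x end, point at x = 108 mm; bystander. Origin on the shelf below the rod, 46 mm from the handle.
- dish: small white ceramic dish of black tube caps, 82 mm across, 33 mm high with the caps; bystander. Origin under its centre.
Mind the look-alikes: they are no part of the job. Leave any blue look-alike of the case_b alone. Leave any purple look-alike of the case_a alone.

How it is judged:
By the outcome, as a careful person would: the job done as asked, in the order asked, and still so for the second after the job is handed in, with the robot touching nothing.
It also fails if it takes over 72 s, if anything falls off the work surface, if the arm or the gripper's body presses on something with over 40 N, if the wrist force passes 120 N, or if a joint passes its speed limit or range.

## Working session

There is one attempt and no reset: what is moved stays moved. The work goes in short steps, Python scripts to look and compute and a tool call to move; the robot and the scene stay as the last step left them, time stands still between calls to the robot, and variables do not carry over. Pictures are saved under pics/ and viewed, about 8 in all and at most 12, crops included, and the job is handed in when it is done.

Besides the shell and the picture viewer there is one more tool, called after "Emit:" as name([rows], argument=value, ...), one row to a line, values as JSON. move_arm: Moves the arm, as the interface text tells. Its arguments: {"type":"object","properties":{"deltas":{"type":"array"},"claw":{"type":"number"},"newtons":{"type":"number"}},"required":["deltas"]}

```bash
ls; mkdir -p pics
python3 - <<'E'
from workcell import *
import cv2,numpy as np
o=get_obs();print({k:np.round(v,3).tolist() for k,v in o.items()},grip_point_offset)
for n in("scene","top"):
    c=camera(n);cv2.imwrite(f"pics/{n}1.png",c["color"]);np.savez(f"{n}1.npz",**c);print(n,c["fx"],c["cx"],c["cy"],np.round(c["T"],3).tolist())
a=[cv2.imread(f"pics/{n}1.png") for n in("scene","top")]
E
```

```text
pics
{'time': 0.0, 'q': [74.77, 5.012, 10.034, 95.099, 0.001, 90.0], 'qd': [0.026, -0.028, 0.02, -0.047, -0.054, -0.082], 'joint_efforts': [0.001, -52.039, 46.48, 0.016, 0.0, 0.0], 'ee_pos': [0.144, 0.53, 0.231], 'tcp_rot': [-90.077, 0.001, -15.229], 'wrist_force': [-0.349, 0.152, 0.37], 'torque': [-0.074, -0.046, -0.023], 'opening': 0.085} 0.0187
scene 428.40478440163844 317.565594390161 197.45865832435086 [[0.024, 0.698, -0.716, 1.233], [1.0, -0.002, 0.031, -0.01], [0.021, -0.716, -0.698, 0.717], [0.0, 0.0, 0.0, 1.0]]
top 383.2036832522156 317.4449955559525 202.33107945551052 [[-0.003, -0.993, 0.12, 0.426], [-1.0, 0.003, 0.001, 0.0], [-0.001, -0.12, -0.993, 0.98], [0.0, 0.0, 0.0, 1.0]]
```

View pics/top1.png

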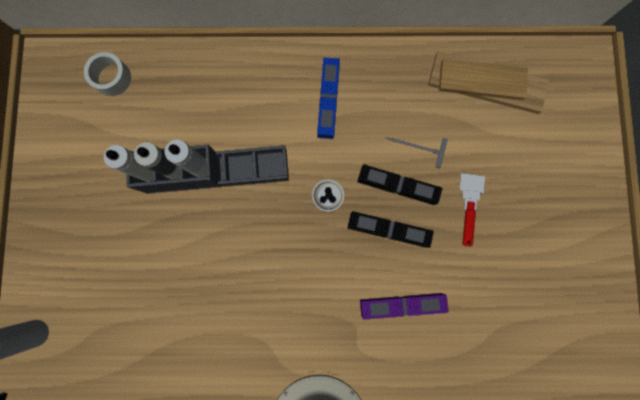

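View pics/scene1.png

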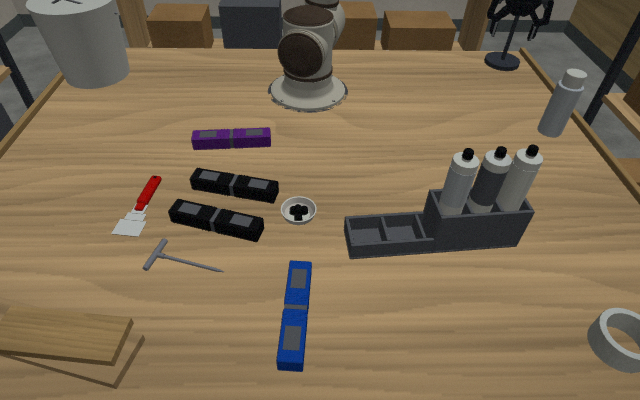

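The top view shows the two black cases at (390,229), which is nearer the robot, and (400,184). The dish is at (328,195) and the empty cells at about (240,165) and (270,163). The cartridges are at the left end of the row. The blue and purple bars are the decoys.

```bash
cat > h.py <<'E'
import numpy as np,cv2
def cloud(c):
    z=c["range_z"];v,u=np.mgrid[:400,:640]
    P=np.stack([(u-c["cx"])/c["fx"]*z,(v-c["cy"])/c["fy"]*z,z,np.ones_like(z)],-1)@np.array(c["T"]).T
    return P[...,:3],z>0
def rect(p):
    r=cv2.minAreaRect((p[:,:2]*1000).astype(np.float32));(x,y),(w,h),a=r
    if w<h:w,h,a=h,w,a+90
    return np.round([x,y,w,h,(a+90)%180-90],1)
E
python3 - <<'E'
from h import *
c=dict(np.load("top1.npz"));P,ok=cloud(c);C=c["color"].astype(int)
s=cv2.cvtColor(c["color"],cv2.COLOR_BGR2HSV)
def box(u0,v0,u1,v1,zl,zh):
    m=np.zeros(ok.shape,bool);m[v0:v1,u0:u1]=1
    return P[m&ok&(P[...,2]>zl)&(P[...,2]<zh)]
for n,b in dict(a=(340,208,440,250),b=(352,160,448,208)).items():
    p=box(*b,.028,.05);print(n,rect(p),np.median(p[:,2]),len(p))
p=box(305,175,350,215,.012,.06);print("dish",rect(p))
p=box(120,130,300,200,.037,.055);print("org low walls",rect(p),len(p))
p=box(100,130,300,200,.10,.118);print("org high",rect(p),len(p))
p=box(100,130,300,200,.002,.14);print("org all",rect(p))
p=box(100,130,300,200,.225,.27);print("cart tops",rect(p),p[:,2].max())
m=ok&(P[...,2]>.004)&(P[...,2]<.013);m[:140]=0;m[185:]=0;m[:,:214]=0;m[:,292:]=0
n,l,st,ce=cv2.connectedComponentsWithStats(m.astype(np.uint8))
for i in range(1,n):
    if st[i,4]>100: print("floor",st[i],rect(P[l==i]),np.median(P[l==i][:,2]))
p=box(382,130,450,170,.004,.03);print("punch",rect(p));p=box(455,170,490,250,.004,.03);print("scraper",rect(p))
E
```

```text
a [ 473.6 -179.   207.7   44.6   76. ] 0.03588530124680456 1512
b [ 586.7 -205.3  207.5   44.9   73. ] 0.03604327127169138 1465
dish [ 5.591e+02 -2.430e+01  7.910e+01  7.810e+01 -3.000e-01]
org low walls [626.1 259.8 363.8  85.5 -84.8] 997
org high [618.1 348.3 194.2  85.  -84.9] 812
org all [644.9 309.3 521.4 183.4  89.8]
cart tops [623.6 348.2 140.7  28.5 -85.3] 0.24532700234833182
floor [257 152  27  26 518] [643.4 122.6  65.5  62.1 -84.9] 0.006308170333234775
floor [228 154  26  26 509] [636.1 199.8  63.2  61.9 -85.4] 0.006208681764476975
punch [ 683.3 -254.2  175.1  101.7   89.8]
scraper [ 521.7 -394.1  192.7   86.9   -2.5]
```

```bash
cat > plan.py <<'E'
# plan.py x y z yaw [mm/row] [deg/row]: print move_arm calls from the present pose (tool pointing down) to the target
import sys,numpy as np
from workcell import get_obs
def plan(way,step=45,turn=8,start=None):
    o=get_obs();p=np.array(o["ee_pos"]);yaw=o["tcp_rot"][2]
    print("t",round(o["time"],2),"at",p.round(4),np.round(o["tcp_rot"],1),"F",np.round(o["wrist_force"],1),"M",np.round(o["torque"],2),"open",round(o["opening"],4))
    for x,y,z,yt in way:
        t=np.array([x,y,z]);dy=(yt-yaw+180)%360-180
        n=max(1,int(np.ceil(max(np.linalg.norm(t-p)*1000/step,abs(dy)/turn))))
        pts=[(p+(t-p)*i/n,yaw+dy*i/n) for i in range(1,n+1)]
        for k in range(0,n,5):
            a=np.radians(yaw);X=np.array([np.cos(a),np.sin(a),0]);Z=np.array([-np.sin(a),np.cos(a),0])
            rows=[[round(float(v),4) for v in ((q-p)@X,-(q-p)[2],(q-p)@Z)]+[round(float(yaw-w),1)] for q,w in pts[k:k+5]]
            print([rows]); r=rows[-1];p=p+r[0]*X+r[2]*Z-np.array([0,0,r[1]]);yaw-=r[3]
        print("--")
if __name__=="__main__":
    a=[float(v) for v in sys.argv[1:]];plan([a[:4]],*a[4:])
E
python3 - <<'E'
from plan import plan
plan([(.474,-.179,.12,-104),(.474,-.179,.001,-104)])
E
```

```text
t 0.1 at [0.1444 0.5305 0.2307] [-90.1   0.  -15.2] F [-1.3  0.3  0. ] M [-0.05 -0.02 -0.  ] open 0.0851
[[[0.028, 0.0061, -0.0332, 4.9], [0.056, 0.0123, -0.0664, 9.9], [0.0841, 0.0184, -0.0997, 14.8], [0.1121, 0.0246, -0.1329, 19.7], [0.1401, 0.0307, -0.1661, 24.7]]]
[[[0.0393, 0.0062, -0.0185, 4.9], [0.0787, 0.0123, -0.037, 9.8], [0.118, 0.0185, -0.0554, 14.8], [0.1574, 0.0246, -0.0739, 19.7], [0.1967, 0.0308, -0.0924, 24.6]]]
[[[0.0435, 0.0061, -0.0004, 4.9], [0.0869, 0.0123, -0.0008, 9.9], [0.1304, 0.0184, -0.0012, 14.8], [0.1738, 0.0246, -0.0017, 19.7], [0.2173, 0.0307, -0.0021, 24.7]]]
[[[0.0396, 0.0062, 0.0178, 4.9], [0.0793, 0.0123, 0.0356, 9.8], [0.119, 0.0185, 0.0534, 14.8]]]
--
[[[-0.0, 0.0397, -0.0, -0.0], [-0.0, 0.0793, -0.0, -0.0], [-0.0, 0.119, -0.0001, -0.0]]]
--
```

Emit:
move_arm([
  [[0.028,0.006,-0.033,4.9],[0.056,0.012,-0.066,9.9],[0.084,0.018,-0.1,14.8],[0.112,0.025,-0.133,19.7],[0.14,0.031,-0.166,24.7]],
], claw=0.085, newtons=20)

```text
time: 0.6
ee_pos: [0.2361, 0.3321, 0.1996]
tcp_rot: [-90.0, -0.0, -40.1]
wrist_force: [1.1, -1.1, 0.5]
opening: 0.0851
```

Emit:
move_arm([
  [[0.039,0.006,-0.018,4.9],[0.079,0.012,-0.037,9.8],[0.118,0.018,-0.055,14.8],[0.157,0.025,-0.074,19.7],[0.197,0.031,-0.092,24.6]],
])

```text
time: 1.1
ee_pos: [0.3281, 0.1351, 0.1689]
tcp_rot: [-90.0, 0.0, -64.7]
wrist_force: [1.2, 0.4, 0.2]
opening: 0.0849
```

Emit:
move_arm([
  [[0.043,0.006,0,4.9],[0.087,0.012,-0.001,9.9],[0.13,0.018,-0.001,14.8],[0.174,0.025,-0.002,19.7],[0.217,0.031,-0.002,24.7]],
])

```text
time: 1.6
ee_pos: [0.4196, -0.062, 0.1378]
tcp_rot: [-90.0, 0.0, -89.5]
wrist_force: [1.3, 0.9, -0.1]
opening: 0.0853
```

Emit:
move_arm([
  [[0.04,0.006,0.018,4.9],[0.079,0.012,0.036,9.8],[0.119,0.018,0.053,14.8],[0.119,0.018,0.053,14.8]],
])

```text
time: 2.0
ee_pos: [0.4746, -0.1818, 0.1182]
tcp_rot: [-90.1, -0.0, -104.4]
wrist_force: [-0.3, 1.0, -0.7]
opening: 0.0852
```

Run:
```python
from plan import plan
from workcell import camera
import cv2
cv2.imwrite("pics/w1.png",camera("wrist")["color"])
plan([(.474,-.179,.03,-104),(.474,-.179,.001,-104)],35)
```

```text
t 2.05 at [ 0.4738 -0.18    0.1187] [ -90.2    0.  -104.2] F [-1.4  0.9  0.6] M [0.06 0.02 0.05] open 0.0848
[[[-0.0003, 0.0296, -0.0, -0.1], [-0.0007, 0.0592, -0.0001, -0.1], [-0.001, 0.0887, -0.0001, -0.2]]]
--
[[[0.0, 0.029, 0.0, -0.0]]]
--
```

View pics/w1.png

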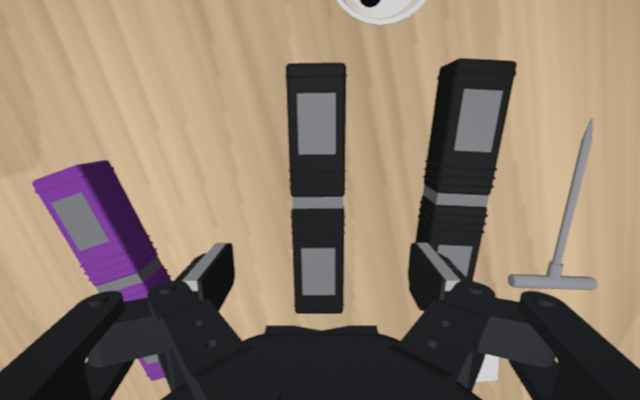

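The wrist view shows case_a centred between the fingers, running vertically in the picture at column 318. The dish is ahead at the top.

Emit:
move_arm([
  [[0,0.03,0,0],[0,0.06,0,0],[0,0.09,0,0],[0,0.106,0,0],[0,0.117,0,0]],
])

```text
time: 2.55
ee_pos: [0.4731, -0.1771, 0.002]
tcp_rot: [-90.1, 0.0, -103.9]
wrist_force: [0.2, 0.3, 0.4]
opening: 0.0846
```

Emit:
move_arm([
  [[0,0,0,0],[0,0,0,0],[0,0,0,0],[0,0,0,0],[0,0,0,0]],
], claw=0.03, newtons=20)

```text
time: 3.05
ee_pos: [0.4747, -0.1784, 0.0046]
tcp_rot: [-89.9, 0.0, -104.0]
wrist_force: [-1.8, 1.8, 5.9]
opening: 0.0435
```

Emit:
move_arm([
  [[0,0,0,0],[0,-0.01,0,0],[0,-0.02,0,0],[0,-0.03,0,0],[0,-0.03,0,0]],
])

```text
time: 3.55
ee_pos: [0.475, -0.1788, 0.0352]
tcp_rot: [-89.9, -0.0, -104.0]
wrist_force: [-1.6, -3.6, 1.0]
opening: 0.0438
```

```bash
cat > look.py <<'E'
# look.py name u0 v0 u1 v1: crop of top view, tilt of the black case along its length
import sys
from h import *
from workcell import *
n=sys.argv[1];c=camera("top");s=camera("scene")
cv2.imwrite(f"pics/{n}.png",s["color"]);np.savez(n+".npz",**c);np.savez(n+"s.npz",**s)
for cc,nm in((c,"top"),(s,"scene")):
    P,ok=cloud(cc);hsv=cv2.cvtColor(cc["color"],cv2.COLOR_BGR2HSV)
    for who,x,y,a in(("a",.4736,-.179,76),("b",.5867,-.2053,73)):
        d=np.array([np.cos(np.radians(a)),np.sin(np.radians(a))]);r=P[...,:2]-[x,y]
        s_=r@d;w=r@[-d[1],d[0]]
        out=[]
        for lo in(-.1,-.08,-.06,.04,.06,.08):
            m=ok&(abs(w)<.016)&(s_>lo)&(s_<lo+.02);out.append(round(float(np.median(P[...,2][m]))*1000,1) if m.sum()>5 else None)
        print(nm,who,"z mm from -y end to +y end",out)
o=get_obs();print(o["time"],np.round(o["ee_pos"],4),"F",np.round(o["wrist_force"],1),"M",np.round(o["torque"],2),o["opening"])
E
python3 look.py la
```

```text
top a z mm from -y end to +y end [None, None, 517.3, 500.3, 461.8, 37.7]
top b z mm from -y end to +y end [None, None, None, 36.8, 36.2, 36.2]
scene a z mm from -y end to +y end [87.1, 83.1, 3.6, 328.2, 46.3, 37.0]
scene b z mm from -y end to +y end [35.8, 35.9, 35.9, 35.9, 35.9, 35.8]
3.65 [ 0.4748 -0.179   0.0343] F [-0.1 -3.6  1.4] M [-0.5   0.01 -0.01] 0.04324524143694819
```

Emit:
move_arm([
  [[0,-0.015,0,0],[0,-0.03,0,0],[0,-0.045,0,0],[0,-0.06,0,0],[0,-0.06,0,0]],
])

```text
time: 4.15
ee_pos: [0.4754, -0.1787, 0.0962]
tcp_rot: [-89.8, -0.0, -104.0]
wrist_force: [0.1, -0.3, -5.6]
opening: 0.0437
```

```bash
python3 look.py la2
```

```text
top a z mm from -y end to +y end [None, None, 577.8, 561.5, 524.6, 0.3]
top b z mm from -y end to +y end [None, None, None, 36.1, 36.1, 36.1]
scene a z mm from -y end to +y end [-0.2, 176.7, 162.6, 368.2, 59.3, 0.1]
scene b z mm from -y end to +y end [35.8, 36.1, 35.8, 36.0, 36.2, 35.9]
4.25 [ 0.4743 -0.1784  0.0936] F [ 0.5  0.3 -5.9] M [-0.17  0.05  0.04] 0.04372569972312731
```

View pics/la2.png

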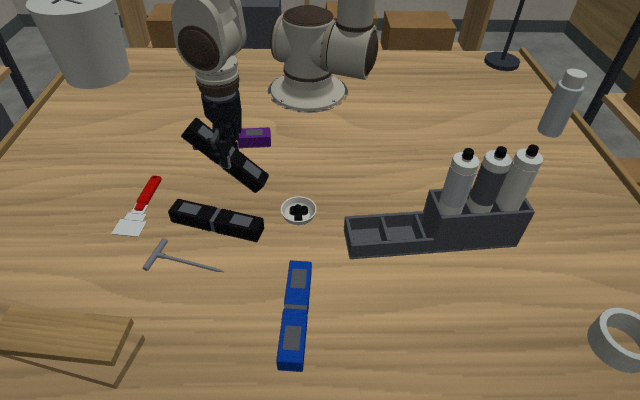

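Case_a hangs clear of the shelf, tilted roughly 45°, with its +y (dish-side) end low at about (255,180). Its heavy end is therefore +y. I'll set it down and test case_b.

Emit:
move_arm([
  [[0,0.015,0,0],[0,0.03,0,0],[0,0.044,0,0],[0,0.055,0,0],[0,0.064,0,0]],
])

```text
time: 4.75
ee_pos: [0.4735, -0.1784, 0.0277]
tcp_rot: [-90.1, -0.0, -104.1]
wrist_force: [-0.7, -3.1, 1.9]
opening: 0.0437
```

Emit:
move_arm([
  [[0,0.008,0,0],[0,0.014,0,0],[0,0.019,0,0],[0,0.023,0,0],[0,0.023,0,0]],
])

```text
time: 5.25
ee_pos: [0.474, -0.1782, 0.0074]
tcp_rot: [-90.0, 0.0, -104.0]
wrist_force: [-6.5, 0.2, 11.3]
opening: 0.0436
```

Emit:
move_arm([
  [[0,0,0,0],[0,0,0,0],[0,0,0,0],[0,-0.03,0,0],[0,-0.07,0,0]],
], claw=0.085)

```text
time: 5.75
ee_pos: [0.4727, -0.1776, 0.075]
tcp_rot: [-90.2, 0.0, -104.0]
wrist_force: [0.9, -0.6, -0.1]
opening: 0.0849
```

Run:
```python
from plan import plan
plan([(.587,-.205,.1,-107),(.587,-.205,.004,-107)],40)
```

```text
t 5.75 at [ 0.4727 -0.1776  0.075 ] [ -90.2    0.  -104. ] F [ 0.9 -0.6 -0.1] M [-0.05 -0.05 -0.01] open 0.0849
[[[-0.0003, -0.0063, 0.0294, 0.7], [-0.0006, -0.0125, 0.0588, 1.5], [-0.0009, -0.0188, 0.0881, 2.2], [-0.0011, -0.025, 0.1175, 3.0]]]
--
[[[-0.0, 0.032, 0.0, -0.0], [-0.0, 0.064, 0.0, -0.0], [-0.0, 0.096, 0.0, -0.0]]]
--
```

Emit:
move_arm([
  [[0,-0.006,0.029,0.7],[0,-0.012,0.059,1.5],[-0.001,-0.019,0.088,2.2],[-0.001,-0.025,0.1175,3],[-0.001,-0.025,0.1175,3]],
])

```text
time: 6.25
ee_pos: [0.591, -0.2062, 0.1007]
tcp_rot: [-90.0, 0.0, -107.0]
wrist_force: [-0.6, 0.7, -1.0]
opening: 0.0847
```

Emit:
move_arm([
  [[0,0.03,0,0],[0,0.06,0,0],[0,0.085,0,0],[0,0.094,0,0],[0,0.094,0,0]],
])

```text
time: 6.75
ee_pos: [0.5872, -0.2053, 0.006]
tcp_rot: [-90.2, 0.0, -107.0]
wrist_force: [-0.0, -0.4, 1.1]
opening: 0.0851
```

Emit:
move_arm([
  [[0,0,0,0],[0,0,0,0],[0,0,0,0],[0,0,0,0],[0,-0.01,0,0]],
], claw=0.03, newtons=20)

```text
time: 7.25
ee_pos: [0.5876, -0.2056, 0.0165]
tcp_rot: [-90.1, -0.0, -107.0]
wrist_force: [-0.1, 0.2, -5.7]
opening: 0.0439
```

Emit:
move_arm([
  [[0,-0.018,0,0],[0,-0.036,0,0],[0,-0.054,0,0],[0,-0.072,0,0],[0,-0.072,0,0]],
])

```text
time: 7.75
ee_pos: [0.5894, -0.2063, 0.0921]
tcp_rot: [-89.8, -0.0, -107.0]
wrist_force: [-0.0, -0.4, -4.9]
opening: 0.0439
```

```bash
python3 look.py lb
```

```text
top a z mm from -y end to +y end [None, None, None, 567.7, 541.8, 35.4]
top b z mm from -y end to +y end [None, None, 574.0, 555.9, 511.6, -0.1]
scene a z mm from -y end to +y end [None, None, None, 35.9, 35.6, 33.7]
scene b z mm from -y end to +y end [-0.0, 167.8, 154.2, 380.3, 49.2, -0.2]
7.85 [ 0.5883 -0.2058  0.0889] F [-0.   0.2 -6.1] M [-0.11  0.07  0.04] 0.04338138195216224
```

View pics/lb.png

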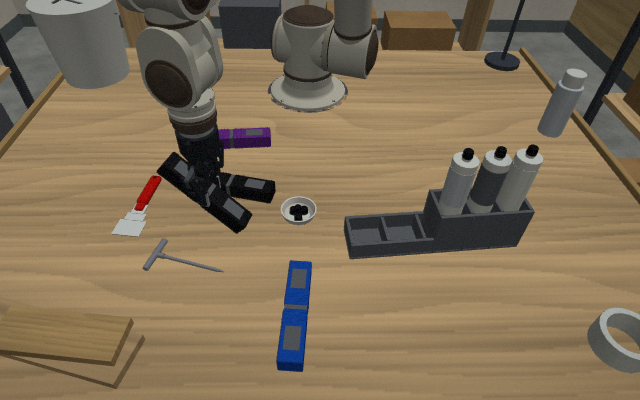

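Case_b also dips at its +y end, low at about (240,225), by about 45°. Both heavy ends are on the +y side. I'll set it down, then slide the open jaws to its light end.

Emit:
move_arm([
  [[0,0.015,0,0],[0,0.03,0,0],[0,0.044,0,0],[0,0.055,0,0],[0,0.062,0,0]],
])

```text
time: 8.35
ee_pos: [0.5874, -0.2057, 0.0251]
tcp_rot: [-90.1, -0.0, -107.0]
wrist_force: [-1.4, -2.7, -0.0]
opening: 0.0438
```

Emit:
move_arm([
  [[0,0.007,0,0],[0,0.013,0,0],[0,0.017,0,0],[0,0.019,0,0],[0,0.019,0,0]],
])

```text
time: 8.85
ee_pos: [0.5883, -0.2056, 0.0114]
tcp_rot: [-89.9, -0.0, -107.0]
wrist_force: [-12.4, 1.5, 24.0]
opening: 0.0439
```

Emit:
move_arm([
  [[0,0,0,0],[0,0,0,0],[0,0,0,0],[0.02,0,0,0],[0.06,0,0,0]],
], claw=0.085)

```text
time: 9.35
ee_pos: [0.5713, -0.2617, 0.0079]
tcp_rot: [-90.0, 0.0, -106.8]
wrist_force: [0.3, -0.5, -0.9]
opening: 0.0853
```

Run:
```python
from h import *
from workcell import *
for n in("scene","top"):
    c=camera(n);P,ok=cloud(c)
    for who,x,y,a in(("a",.4736,-.179,76),("b",.5867,-.2053,73)):
        d=np.array([np.cos(np.radians(a)),np.sin(np.radians(a))]);r=P[...,:2]-[x,y];s=r@d;w=r@[-d[1],d[0]]
        m=ok&(abs(w)<.035)&(abs(s)<.14)&(P[...,2]>.028)&(P[...,2]<.040)&(c["color"].max(-1)<150)
        print(n,who,rect(P[m]),m.sum(),"s range",np.percentile(s[m],[.5,99.5]).round(4))
    if n=="scene":cv2.imwrite("pics/s4.png",c["color"])
o=get_obs();print(o["time"],o["ee_pos"],o["wrist_force"],o["opening"])
```

```text
scene a [ 476.7 -172.   179.7   48.8   75.1] 995 s range [-0.0699  0.0969]
scene b [ 588.  -209.4  198.2   45.6   72.9] 1305 s range [-0.0981  0.0948]
top a [ 481.4 -157.6  234.1   50.4   73.8] 1345 s range [-0.0909  0.0954]
top b [ 586.7 -215.3  207.5   44.9   73.2] 1068 s range [-0.111   0.0937]
9.45 [ 0.56969946 -0.26613164  0.00784242] [-0.10856681 -0.31719067  0.31177203] 0.08547150817602167
```

Emit:
move_arm([
  [[0.013,0,0,0],[0.026,0,0,0],[0.026,0,0,0],[0.026,0,0,0],[0.026,0,0,0]],
])

```text
time: 9.95
ee_pos: [0.5633, -0.2876, 0.0083]
tcp_rot: [-90.0, 0.0, -107.0]
wrist_force: [-0.1, 1.0, -0.1]
opening: 0.0851
```

Emit:
move_arm([
  [[0,0,0,0],[0,0,0,0],[0,0,0,0],[0,0,0,0],[0,0,0,0]],
], claw=0.03, newtons=20)

```text
time: 10.45
ee_pos: [0.5633, -0.2878, 0.0084]
tcp_rot: [-90.0, 0.0, -107.0]
wrist_force: [-0.5, 2.4, 0.9]
opening: 0.0438
```

Run:
```python
import numpy as np
from workcell import *
o=get_obs();print(o["time"],o["ee_pos"],o["wrist_force"],o["opening"])
L,h=.185,.027
f=np.radians(np.arange(0,91,6));D=np.stack([-(L*(1-np.cos(f))+h*np.sin(f)),-(L*np.sin(f)-h*(1-np.cos(f)))],1)
for k in(0,5,10):print((D[k+1:k+6]-D[k]).round(3).tolist())
```

```text
10.45 [ 0.56326366 -0.28779597  0.00838819] [-0.52315016  2.36559668  0.88909024] 0.04375578266825198
[[-0.004, -0.019], [-0.01, -0.038], [-0.017, -0.056], [-0.027, -0.073], [-0.038, -0.089]]
[[-0.013, -0.015], [-0.027, -0.028], [-0.043, -0.04], [-0.06, -0.05], [-0.078, -0.058]]
[[-0.019, -0.006], [-0.038, -0.011], [-0.057, -0.013], [-0.077, -0.013], [-0.096, -0.011]]
```

Emit:
move_arm([
  [[-0.004,-0.019,0,0],[-0.01,-0.038,0,0],[-0.017,-0.056,0,0],[-0.027,-0.073,0,0],[-0.038,-0.089,0,0]],
])

```text
time: 10.95
ee_pos: [0.574, -0.2513, 0.0975]
tcp_rot: [-90.1, -0.0, -107.1]
wrist_force: [0.1, 0.5, -4.3]
opening: 0.0435
```

Emit:
move_arm([
  [[-0.013,-0.015,0,0],[-0.027,-0.028,0,0],[-0.043,-0.04,0,0],[-0.06,-0.05,0,0],[-0.078,-0.058,0,0]],
])

```text
time: 11.45
ee_pos: [0.5975, -0.1757, 0.156]
tcp_rot: [-90.0, -0.0, -107.0]
wrist_force: [0.6, -0.3, -5.5]
opening: 0.0437
```

Run:
```python
from workcell import *
import cv2,numpy as np
c=camera("scene");cv2.imwrite("pics/s5.png",cv2.resize(c["color"][60:300,80:400],None,fx=2,fy=2));np.savez("s5.npz",**c)
o=get_obs();print(o["time"],o["ee_pos"],o["wrist_force"],o["torque"],o["opening"])
```

```text
11.5 [ 0.59854557 -0.17336611  0.15714439] [ 0.80450468  1.92082679 -3.82092753] [ 0.10883904 -0.10091752  0.01682355] 0.04362570910613122
```

View pics/s5.png

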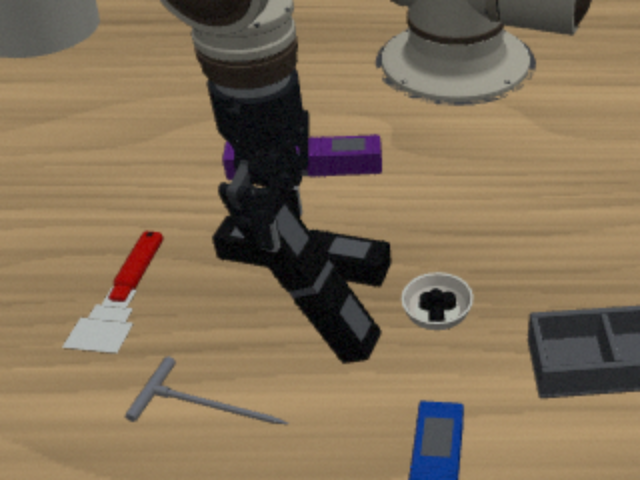

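The case is about 60° up, held near its light end, with its heavy end near the shelf at about (360,345) in the crop, clear of case_a and the dish. I'll continue the arc.

Emit:
move_arm([
  [[-0.019,-0.006,0,0],[-0.038,-0.011,0,0],[-0.057,-0.012,0,0],[-0.077,-0.012,0,0],[-0.096,-0.01,0,0]],
])

```text
time: 12.0
ee_pos: [0.6256, -0.0837, 0.1651]
tcp_rot: [-90.0, -0.0, -107.0]
wrist_force: [0.4, -0.2, -5.0]
opening: 0.0437
```

```bash
cat > tilt.py <<'E'
# tilt.py out: axis of the dark hanging case below the grip, from the scene camera cloud
import sys
from h import *
from workcell import *
o=get_obs();g=np.array(o["ee_pos"])
c=camera("scene");P,ok=cloud(c);C=c["color"]
cv2.imwrite("pics/"+sys.argv[1]+".png",cv2.resize(C[60:320,120:520],None,fx=1.9,fy=1.9))
r=P-g;low=float(sys.argv[2]) if len(sys.argv)>2 else .008
m=ok&(np.hypot(r[...,0],r[...,1])<.16)&(r[...,2]<-.025)&(P[...,2]>low)&(C.max(-1)<140)&(r[...,2]>-.2)
for x,y,z,wd in((.472,-.186,0,0),):
    m&=~((abs(P[...,0]-x-(P[...,1]-y)*.25)<.04)&(P[...,2]<.045)&(P[...,1]<-.06))
q=P[m]
if len(q):
    for lo in np.arange(g[2]-.19,g[2]-.02,.02):
        k=(q[:,2]>lo)&(q[:,2]<lo+.02)
        if k.sum()>5:print("z%.3f"%(lo+.01),"n",k.sum(),"y %.3f..%.3f"%tuple(np.percentile(q[k,1],[2,98])),"x %.3f..%.3f"%tuple(np.percentile(q[k,0],[2,98])))
print("t",o["time"],"tcp",g.round(4),o["tcp_rot"],"F",np.round(o["wrist_force"],1),"M",np.round(o["torque"],2),o["opening"])
E
python3 tilt.py t1
```

```text
z0.005 n 166 y -0.216..0.008 x 0.525..0.720
z0.025 n 600 y -0.069..0.010 x 0.523..0.769
z0.045 n 517 y -0.075..-0.001 x 0.627..0.774
z0.065 n 206 y -0.084..-0.038 x 0.621..0.658
z0.085 n 208 y -0.090..-0.044 x 0.618..0.657
z0.105 n 238 y -0.096..-0.049 x 0.615..0.655
z0.125 n 217 y -0.103..-0.056 x 0.616..0.652
z0.145 n 61 y -0.105..-0.060 x 0.613..0.652
t 12.0 tcp [ 0.6256 -0.0837  0.1651] [-9.00170262e+01 -4.76697956e-04 -1.07013001e+02] F [ 0.4 -0.2 -5. ] M [-0.01 -0.01  0.03] 0.04366498918288608
```

Emit:
move_arm([
  [[0,-0.02,0,0],[0,-0.045,0,-5.5],[0,-0.07,0,-11],[0,-0.085,0,-16.5],[0,-0.09,0,-22]],
])

```text
time: 12.55
ee_pos: [0.6258, -0.0848, 0.2571]
tcp_rot: [-89.9, -0.0, -84.8]
wrist_force: [-0.6, 0.1, -5.2]
opening: 0.0438
```

Emit:
move_arm([
  [[-0.05,0,0,0],[-0.09,0,0,0],[-0.12,0,0,0],[-0.14,0,0,0],[-0.15,0,0,0]],
])

```text
time: 13.05
ee_pos: [0.6119, 0.0665, 0.2549]
tcp_rot: [-90.0, 0.0, -84.9]
wrist_force: [-0.0, -0.8, -6.1]
opening: 0.0434
```

```bash
python3 tilt.py t2 .075
```

```text
z0.095 n 87 y 0.041..0.079 x 0.598..0.637
z0.115 n 142 y 0.041..0.079 x 0.605..0.637
z0.135 n 154 y 0.040..0.078 x 0.606..0.637
z0.155 n 157 y 0.039..0.076 x 0.609..0.637
z0.175 n 167 y 0.037..0.075 x 0.597..0.637
z0.195 n 166 y 0.036..0.073 x 0.601..0.637
z0.215 n 185 y 0.035..0.072 x 0.604..0.637
z0.235 n 49 y 0.034..0.071 x 0.605..0.637
t 13.05 tcp [0.6119 0.0665 0.2549] [-9.00372775e+01  3.30537245e-02 -8.49121792e+01] F [-0.  -0.8 -6.1] M [-0.28 -0.02  0.05] 0.043397881839699746
```

Starting the move sharply swung the case to within about 3° of vertical. I'll grip firmly and carry it over cell_2.

Emit:
move_arm([
  [[0,0,0,0],[-0.02,0,0.006,0],[-0.05,0,0.012,0],[-0.085,0,0.02,0],[-0.115,0,0.026,0]],
], newtons=70)

```text
time: 13.6
ee_pos: [0.6288, 0.1808, 0.2551]
tcp_rot: [-90.0, -0.0, -85.1]
wrist_force: [0.7, 0.0, -5.5]
opening: 0.0432
```

Emit:
move_arm([
  [[-0.012,0,0.003,0],[-0.019,0,0.004,0],[-0.019,0,0.004,0],[-0.019,0.005,0.004,0],[-0.019,0.015,0.004,0]],
])

```text
time: 14.1
ee_pos: [0.6309, 0.199, 0.2407]
tcp_rot: [-89.9, 0.0, -85.1]
wrist_force: [1.1, 0.5, -5.6]
opening: 0.0427
```

```bash
python3 tilt.py t3 .075
```

```text
z0.081 n 497 y 0.175..0.352 x 0.589..0.668
z0.101 n 1176 y 0.175..0.353 x 0.587..0.668
z0.121 n 580 y 0.172..0.355 x 0.611..0.662
z0.141 n 559 y 0.171..0.355 x 0.617..0.656
z0.161 n 604 y 0.170..0.355 x 0.616..0.656
z0.181 n 613 y 0.170..0.356 x 0.616..0.655
z0.201 n 681 y 0.167..0.355 x 0.615..0.656
z0.221 n 157 y 0.166..0.355 x 0.617..0.655
t 14.1 tcp [0.6309 0.199  0.2407] [-8.99126384e+01  2.13551591e-03 -8.51079534e+01] F [ 1.1  0.5 -5.6] M [ 0.01 -0.05  0.03] 0.04270025675083536
```

View pics/t3.png

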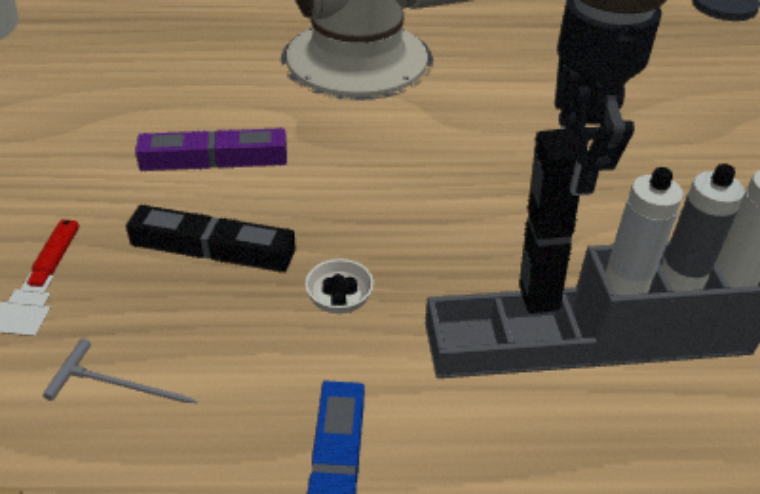

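The case hangs upright over the inner cell, with its bottom at about (545,305) in the crop. The low part spans y≈.175–.213 and is centred on cell_2. I'll lower it.

Emit:
move_arm([
  [[0,0.015,0,0],[0,0.03,0,0],[0,0.045,0,0],[0,0.057,0,0],[0,0.064,0,0]],
])

```text
time: 14.65
ee_pos: [0.63, 0.1996, 0.1747]
tcp_rot: [-90.1, -0.0, -85.1]
wrist_force: [0.5, 0.1, -5.2]
opening: 0.0432
```

Emit:
move_arm([
  [[0,0.001,0,0],[0,0.002,0,0],[0,0.003,0,0],[0,0.004,0,0],[0,0.004,0,0]],
], newtons=25)

```text
time: 15.15
ee_pos: [0.6308, 0.2003, 0.1732]
tcp_rot: [-89.9, 0.0, -85.0]
wrist_force: [-0.1, -0.1, -1.1]
opening: 0.0431
```

Emit:
move_arm([
  [[0,0.001,0,0],[0,0.002,0,0],[0,0.003,0,0],[0,0.003,0,0]],
])

```text
time: 15.55
ee_pos: [0.6308, 0.2006, 0.1731]
tcp_rot: [-89.8, 0.1, -85.0]
wrist_force: [-3.9, 0.3, 15.3]
opening: 0.0432
```

Emit:
move_arm([
  [[0,-0.002,0,0],[-0.003,-0.002,0,0],[-0.006,-0.002,0,0],[-0.006,-0.002,0,0]],
], newtons=20)

```text
time: 15.95
ee_pos: [0.6304, 0.2063, 0.1724]
tcp_rot: [-89.9, -0.0, -85.0]
wrist_force: [-1.4, -0.8, 6.4]
opening: 0.043
```

```bash
python3 tilt.py t4 .05
```

```text
z0.052 n 366 y 0.175..0.360 x 0.594..0.668
z0.072 n 619 y 0.175..0.360 x 0.592..0.668
z0.092 n 826 y 0.174..0.360 x 0.589..0.668
z0.112 n 1057 y 0.175..0.360 x 0.587..0.667
z0.132 n 567 y 0.173..0.361 x 0.616..0.656
z0.152 n 159 y 0.172..0.361 x 0.616..0.655
t 15.95 tcp [0.6304 0.2063 0.1724] [-8.98857539e+01 -1.99560218e-02 -8.50244058e+01] F [-1.4 -0.8  6.4] M [-0.82  0.26 -0.07] 0.04296247178267221
```

Emit:
move_arm([
  [[0,0,0,0],[0,0,0,0],[0,0,0,0],[0,0,0,0],[0,0,0,0]],
], claw=0.075)

```text
time: 16.5
ee_pos: [0.63, 0.2062, 0.1711]
tcp_rot: [-90.0, 0.0, -85.0]
wrist_force: [-0.8, 0.6, -0.3]
opening: 0.0751
```

Emit:
move_arm([
  [[0,-0.02,0,0],[0,-0.05,0,0],[0,-0.08,0,0],[0,-0.1,0,0],[0,-0.1,0,0]],
], claw=0.085)

```text
time: 17.0
ee_pos: [0.6306, 0.2064, 0.2747]
tcp_rot: [-89.7, 0.1, -85.0]
wrist_force: [0.7, 0.8, -0.3]
opening: 0.0852
```

```bash
cat > chk.py <<'E'
from h import *
from workcell import *
c=camera("scene");P,ok=cloud(c);C=c["color"].max(-1)
cv2.imwrite("pics/chk.png",c["color"])
for y0,y1 in((.155,.235),(.08,.155)):
  for lo in(.06,.09,.12,.15,.18,.205):
    m=ok&(P[...,2]>lo)&(P[...,2]<lo+.015)&(P[...,1]>y0)&(P[...,1]<y1)&(P[...,0]>.59)&(P[...,0]<.68)
    if m.sum()>5:print(lo,m.sum(),"y",np.percentile(P[m][:,1],[2,98]).round(3),"x",np.percentile(P[m][:,0],[2,98]).round(3))
for n in("top","scene"):
    c=camera(n);P,ok=cloud(c)
    m=ok&(P[...,2]>.028)&(P[...,2]<.04)&(abs(P[...,0]-.475)<.07)&(P[...,1]<-.05)&(P[...,1]>-.31)&(c["color"].max(-1)<150)
    print(n,"A",rect(P[m]),m.sum())
E
python3 chk.py
python3 - <<'E'
from plan import plan
plan([(.453,-.264,.08,-104)])
E
```

```text
0.06 119 y [0.177 0.213] x [0.617 0.656]
0.09 137 y [0.177 0.214] x [0.617 0.656]
0.12 139 y [0.177 0.213] x [0.616 0.656]
0.15 151 y [0.177 0.214] x [0.619 0.656]
0.18 161 y [0.177 0.214] x [0.618 0.655]
0.205 387 y [0.177 0.213] x [0.613 0.655]
top A [ 478.4 -166.4  249.8   44.4   76. ] 1497
scene A [ 472.8 -185.7  208.    49.2   76.3] 1250
t 17.15 at [0.63   0.2062 0.2702] [-90.1  -0.  -85. ] F [ 0.2  1.3 -0.1] M [-0.03  0.04  0.03] open 0.0852
[[[0.0378, 0.0159, -0.0181, 1.6], [0.0755, 0.0317, -0.0362, 3.2], [0.1133, 0.0476, -0.0543, 4.7], [0.151, 0.0634, -0.0723, 6.3], [0.1888, 0.0793, -0.0904, 7.9]]]
[[[0.0399, 0.0158, -0.0128, 1.6], [0.0798, 0.0317, -0.0255, 3.2], [0.1196, 0.0475, -0.0382, 4.7], [0.1595, 0.0634, -0.0509, 6.3], [0.1994, 0.0792, -0.0637, 7.9]]]
[[[0.0413, 0.0159, -0.0071, 1.6], [0.0825, 0.0317, -0.0142, 3.2]]]
--
```

Case_b stands exactly upright in cell_2. Next is case_a, at (.473,-.186).

Emit:
move_arm([
  [[0.038,0.012,-0.018,1.6],[0.076,0.03,-0.036,3.2],[0.113,0.047,-0.054,4.7],[0.151,0.063,-0.072,6.3],[0.189,0.079,-0.09,7.9]],
])

```text
time: 17.65
ee_pos: [0.5551, 0.0087, 0.19]
tcp_rot: [-90.1, -0.0, -93.0]
wrist_force: [0.7, -0.2, -0.1]
opening: 0.085
```

Emit:
move_arm([
  [[0.04,0.016,-0.013,1.6],[0.08,0.032,-0.025,3.2],[0.12,0.047,-0.038,4.7],[0.159,0.063,-0.051,6.3],[0.199,0.079,-0.064,7.9]],
])

```text
time: 18.15
ee_pos: [0.4809, -0.1864, 0.1113]
tcp_rot: [-90.1, 0.0, -100.9]
wrist_force: [0.4, -0.3, 1.2]
opening: 0.0852
```

Emit:
move_arm([
  [[0.041,0.016,-0.007,1.6],[0.0825,0.032,-0.014,3.2],[0.0825,0.032,-0.014,3.2],[0.0825,0.032,-0.014,3.2]],
])

```text
time: 18.55
ee_pos: [0.452, -0.2639, 0.0797]
tcp_rot: [-90.1, 0.1, -104.1]
wrist_force: [-0.8, 0.1, 1.4]
opening: 0.0852
```

```bash
python3 plan.py .4535 -.2633 .007 -104 30
```

```text
t 18.55 at [ 0.452  -0.2639  0.0797] [-9.010e+01  1.000e-01 -1.041e+02] F [-0.8  0.1  1.4] M [-0.02 -0.02  0.03] open 0.0852
[[[-0.0003, 0.0242, 0.0004, -0.0], [-0.0007, 0.0485, 0.0009, -0.1], [-0.001, 0.0727, 0.0013, -0.1]]]
--
```

Emit:
move_arm([
  [[0,0.024,0,0],[0,0.048,0.001,0],[0,0.066,0.001,0],[0,0.073,0.001,0],[0,0.073,0.001,0]],
])

```text
time: 19.05
ee_pos: [0.4542, -0.2628, 0.0076]
tcp_rot: [-90.1, 0.0, -103.9]
wrist_force: [-0.4, 0.6, 0.2]
opening: 0.0848
```

Emit:
move_arm([
  [[0,0,0,0],[0,0,0,0],[0,0,0,0],[0,0,0,0],[0,0,0,0]],
], claw=0.03, newtons=20)

```text
time: 19.55
ee_pos: [0.4548, -0.2642, 0.0093]
tcp_rot: [-89.9, -0.0, -104.0]
wrist_force: [-1.0, 1.4, 6.0]
opening: 0.0441
```

Emit:
move_arm([
  [[-0.004,-0.019,0,0],[-0.01,-0.038,0,0],[-0.017,-0.056,0,0],[-0.027,-0.073,0,0],[-0.038,-0.089,0,0]],
])

```text
time: 20.05
ee_pos: [0.4632, -0.2269, 0.0978]
tcp_rot: [-90.0, -0.0, -104.1]
wrist_force: [-0.2, 0.9, -4.3]
opening: 0.0439
```

Emit:
move_arm([
  [[-0.013,-0.015,0,0],[-0.027,-0.028,0,0],[-0.043,-0.04,0,0],[-0.06,-0.05,0,0],[-0.06,-0.065,0,0]],
])

```text
time: 20.55
ee_pos: [0.4781, -0.1668, 0.1622]
tcp_rot: [-90.1, 0.0, -103.9]
wrist_force: [0.4, 1.5, -6.2]
opening: 0.044
```

Emit:
move_arm([
  [[0,-0.025,0,0],[0,-0.055,0,-4],[0,-0.08,0,-9],[0,-0.1,0,-14],[0,-0.105,0,-19]],
])

```text
time: 21.05
ee_pos: [0.4785, -0.1692, 0.27]
tcp_rot: [-89.9, -0.1, -84.8]
wrist_force: [-0.0, 0.3, -5.1]
opening: 0.0436
```

```bash
python3 tilt.py t5 .06
```

```text
z0.110 n 108 y -0.166..-0.132 x 0.467..0.503
z0.130 n 151 y -0.170..-0.135 x 0.463..0.503
z0.150 n 159 y -0.174..-0.138 x 0.463..0.503
z0.170 n 169 y -0.178..-0.142 x 0.464..0.503
z0.190 n 174 y -0.182..-0.146 x 0.464..0.503
z0.210 n 178 y -0.186..-0.150 x 0.461..0.503
z0.230 n 192 y -0.189..-0.154 x 0.463..0.504
z0.250 n 48 y -0.191..-0.157 x 0.461..0.504
t 21.05 tcp [ 0.4785 -0.1692  0.27  ] [-8.98520610e+01 -7.14325583e-02 -8.48306660e+01] F [-0.   0.3 -5.1] M [-0.01  0.01  0.04] 0.04361990189701219
```

Emit:
move_arm([
  [[-0.05,0,0,0],[-0.092,0,0,0],[-0.124,0,0,0],[-0.146,0,0,0],[-0.158,0,0,0]],
])

```text
time: 21.6
ee_pos: [0.4639, -0.0099, 0.267]
tcp_rot: [-90.0, 0.0, -85.0]
wrist_force: [0.7, -0.0, -6.0]
opening: 0.0435
```

Emit:
move_arm([
  [[-0.005,0,0,0],[-0.006,0,0,0],[-0.006,0,0,0],[-0.006,0,0,0]],
], newtons=70)

```text
time: 22.0
ee_pos: [0.464, -0.0064, 0.2672]
tcp_rot: [-90.0, -0.0, -85.1]
wrist_force: [-0.0, 0.3, -5.2]
opening: 0.0429
```

```bash
python3 tilt.py t6 .06; python3 plan.py .634 .128 .265 -85 25
```

```text
z0.107 n 104 y -0.042..-0.004 x 0.452..0.490
z0.127 n 125 y -0.042..-0.004 x 0.464..0.490
z0.147 n 130 y -0.041..-0.004 x 0.470..0.491
z0.167 n 136 y -0.041..-0.004 x 0.476..0.490
z0.187 n 152 y -0.043..-0.004 x 0.453..0.490
z0.207 n 132 y -0.039..-0.006 x 0.481..0.489
z0.227 n 150 y -0.041..-0.006 x 0.476..0.490
z0.247 n 38 y -0.039..-0.006 x 0.482..0.491
t 22.0 tcp [ 0.464  -0.0064  0.2672] [-9.00148857e+01 -1.18977218e-02 -8.51016158e+01] F [-0.   0.3 -5.2] M [ 0.1  -0.02 -0.04] 0.04285434207604604
t 22.05 at [ 0.464  -0.0063  0.2672] [-90.   -0.  -85.1] F [-0.  -0.8 -5.4] M [ 0.1  -0.05 -0.02] open 0.0429
[[[-0.0133, 0.0002, 0.0201, -0.0], [-0.0265, 0.0005, 0.0402, -0.0], [-0.0398, 0.0007, 0.0603, -0.0], [-0.053, 0.001, 0.0804, -0.0], [-0.0663, 0.0012, 0.1005, -0.1]]]
[[[-0.0132, 0.0003, 0.0201, 0.0], [-0.0264, 0.0005, 0.0402, 0.0], [-0.0397, 0.0007, 0.0603, 0.0], [-0.0529, 0.001, 0.0805, -0.0]]]
--
```

Case_a now hangs within 1° of vertical. I'll carry it over cell_1, allowing for its 16 mm offset from the TCP.

Emit:
move_arm([
  [[-0.007,0,0.01,0],[-0.02,0,0.029,0],[-0.035,0,0.05,0],[-0.05,0,0.071,0],[-0.065,0,0.092,0]],
])

```text
time: 22.55
ee_pos: [0.5512, 0.0681, 0.267]
tcp_rot: [-90.0, 0.0, -85.1]
wrist_force: [-0.3, -0.5, -5.6]
opening: 0.0431
```

Emit:
move_arm([
  [[-0.015,0,0.022,0],[-0.03,0,0.044,0],[-0.045,0,0.065,0],[-0.056,0,0.081,0],[-0.062,0,0.089,0]],
])

```text
time: 23.05
ee_pos: [0.6348, 0.1381, 0.2657]
tcp_rot: [-90.1, 0.0, -85.0]
wrist_force: [-0.4, 0.8, -5.4]
opening: 0.0429
```

Emit:
move_arm([
  [[0,0,0,0],[0,0.01,0,0],[0,0.022,0,0],[0,0.03,0,0],[0,0.03,0,0]],
])

```text
time: 23.55
ee_pos: [0.6324, 0.1361, 0.2357]
tcp_rot: [-90.1, -0.0, -85.1]
wrist_force: [0.3, -0.4, -6.7]
opening: 0.043
```

```bash
python3 tilt.py t7 .055
```

```text
z0.056 n 213 y 0.177..0.290 x 0.593..0.669
z0.076 n 548 y 0.101..0.288 x 0.590..0.668
z0.096 n 688 y 0.101..0.290 x 0.589..0.668
z0.116 n 716 y 0.101..0.291 x 0.587..0.667
z0.136 n 519 y 0.101..0.293 x 0.619..0.657
z0.156 n 563 y 0.100..0.292 x 0.618..0.657
z0.176 n 560 y 0.101..0.292 x 0.619..0.657
z0.196 n 627 y 0.100..0.292 x 0.619..0.658
z0.216 n 153 y 0.100..0.293 x 0.616..0.657
t 23.55 tcp [0.6324 0.1361 0.2357] [-9.01337326e+01 -1.98901556e-02 -8.50626339e+01] F [ 0.3 -0.4 -6.7] M [0.1  0.05 0.02] 0.04304223273775017
```

View pics/t7.png

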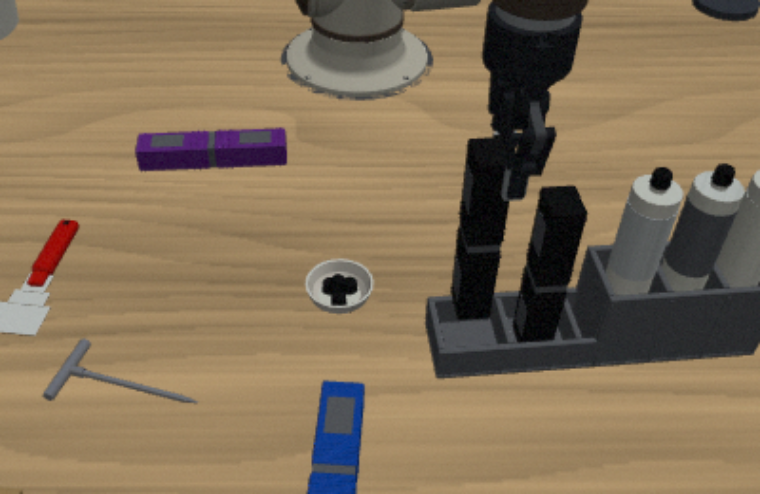

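Case_a hangs upright over the outer cell, centred at y≈.119 and bottom at about (470,315). Case_b is still upright at (550,330). I'll lower it gently.

Emit:
move_arm([
  [[0,0.012,0,0],[0,0.026,0,0],[0,0.04,0,0],[0,0.05,0,0],[0,0.055,0,0]],
])

```text
time: 24.1
ee_pos: [0.633, 0.1365, 0.1818]
tcp_rot: [-90.0, -0.0, -85.0]
wrist_force: [-0.6, 0.6, -5.2]
opening: 0.0427
```

Emit:
move_arm([
  [[0,0.0015,0,0],[0,0.003,0,0],[0,0.0045,0,0],[0,0.006,0,0],[0,0.006,0,0]],
], newtons=30)

```text
time: 24.6
ee_pos: [0.6332, 0.1367, 0.1763]
tcp_rot: [-90.0, -0.0, -85.0]
wrist_force: [0.1, -0.2, -5.4]
opening: 0.0429
```

Emit:
move_arm([
  [[0,0.001,0,0],[0,0.002,0,0],[0,0.003,0,0],[0,0.003,0,0]],
])

```text
time: 25.0
ee_pos: [0.6332, 0.137, 0.176]
tcp_rot: [-89.8, 0.0, -85.0]
wrist_force: [-3.9, 0.4, 10.0]
opening: 0.0428
```

Its base is on the floor of the cell. I'll relieve the pressure and release.

Emit:
move_arm([
  [[0,-0.001,0,0],[0,-0.002,0,0],[0,-0.002,0,0]],
], newtons=20)

```text
time: 25.3
ee_pos: [0.6333, 0.1368, 0.1761]
tcp_rot: [-89.9, 0.0, -85.0]
wrist_force: [-2.2, 1.4, 6.1]
opening: 0.0434
```

Emit:
move_arm([
  [[0,0,0,0],[0,0,0,0],[0,0,0,0],[0,0,0,0],[0,0,0,0]],
], claw=0.075)

```text
time: 25.8
ee_pos: [0.6332, 0.1366, 0.1752]
tcp_rot: [-90.0, -0.0, -85.0]
wrist_force: [1.3, 0.6, -0.4]
opening: 0.0752
```

Emit:
move_arm([
  [[0,-0.02,0,0],[0,-0.05,0,0],[0,-0.08,0,0],[0,-0.1,0,0],[0,-0.1,0,0]],
], claw=0.085)

```text
time: 26.3
ee_pos: [0.6339, 0.1368, 0.2786]
tcp_rot: [-89.7, 0.0, -85.0]
wrist_force: [-0.6, 0.2, 0.1]
opening: 0.085
```

Emit:
move_arm([
  [[0.03,0,-0.04,0],[0.06,0,-0.07,0],[0.08,0,-0.11,0],[0.1,0,-0.15,0],[0.1,0,-0.15,0]],
])

```text
time: 26.8
ee_pos: [0.4886, 0.022, 0.2755]
tcp_rot: [-90.0, -0.0, -85.1]
wrist_force: [0.8, -0.2, 1.2]
opening: 0.0849
```

```bash
python3 chk.py
```

```text
0.06 120 y [0.176 0.213] x [0.617 0.655]
0.09 134 y [0.177 0.214] x [0.618 0.656]
0.12 137 y [0.177 0.214] x [0.616 0.656]
0.15 144 y [0.176 0.214] x [0.616 0.656]
0.18 165 y [0.177 0.214] x [0.618 0.656]
0.205 389 y [0.177 0.213] x [0.612 0.655]
0.06 111 y [0.101 0.138] x [0.625 0.659]
0.09 128 y [0.101 0.139] x [0.62 0.66]
0.12 130 y [0.101 0.139] x [0.621 0.659]
0.15 131 y [0.101 0.138] x [0.627 0.659]
0.18 148 y [0.101 0.138] x [0.623 0.659]
0.205 386 y [0.102 0.137] x [0.616 0.658]
top A [0. 0. 0. 0. 0.] 0
scene A [0. 0. 0. 0. 0.] 0
```

View pics/chk.png

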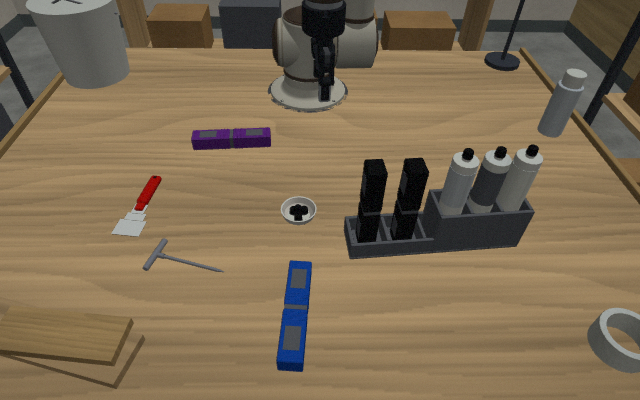

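Both cases stand upright in the cells, at about (371,200) and (410,200). The scraper, punch, dish and look-alikes lie where they were, and the gripper is clear. I'm handing the job in.

```bash
python3 -c "
from workcell import *
print(job_done())"
```

```text
the job is handed in; nothing more can be done
None
```

Both cases stand upright, heavy end down, in the two empty cells: case_a in cell_1 and case_b in cell_2. I handed the job in at about 27 s of the 72 s allowed.

- **Judging the heavy ends:** I lifted each case at mid-length with a 20 N grip. Both dipped about 45° at the end nearest the dish, so that is the heavy end of each.
- **Standing them up:** I gripped each near its light end so the heavy end swung down, then tightened to 70 N to carry it. I lowered each slowly onto its cell floor and let go. The highest force I read while setting them in the cells was about 15 N. The highest overall was about 27 N, while setting case_b back on the shelf after its test lift.
- **Last checks:** Depth readings show the sides of both cases vertical to within about 1 mm and each centred in its cell to within a few mm. In the last picture the scraper, punch, dish and look-alikes appear where they were, and the gripper was clear and open.

No check failed or disagreed. The test lifts moved each case 7 to 9 mm along the shelf; I measured this and allowed for it.

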